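# Nudge the brass blanks into their nests

### The arm

A 7-joint arm with a two-finger parallel gripper is mounted at the origin on a cart in front of the work surface, level with it; the furniture and walls round the work are solid. World frame = base frame: x ahead of the robot, y to its left, z up, the work surface at z = 0. Lengths are in m, angles in rad, forces in N, time in s.
With the tool pointing down it reaches from about 0.425 to 0.925 m from the base axis. Payload 6.8 kg.
Tool frame: the origin (TCP) lies at the very end of the fingers, on their centre line; the grasp point (between the pads) lies 19 mm behind it (bot.grasp_offset is the distance from the TCP to the grasp point, in m); z points along the fingers, y is the direction in which the jaws open and shut (so a half turn about z gives the same grasp; the last joint's range is limited). The gripper opens to 85 mm and grips with 20 to 120 N. Pads are 22 mm wide; open, the fingers measure 114 mm over their backs; the gripper's body (76 mm by 85 mm) begins 54 mm behind the grasp point. The pads swing forward as they close: fully open they stand 13 mm farther back than shut.
Start: joints at [-1.222, 0.477, 0.022, 1.555, -0.011, 1.109, -0.083], TCP at [0.298, 0.606, 0.231] pointing down, gripper open.
Joint ranges: [-2.96, 2.96], [-0.34, 2.1], [-1.41, 1.46], [0.24, 2.44], [-1.37, 4.51], [0.17, 1.92], [-2.96, 2.96]. Speed limits (rad/s): [2.39, 2.39, 3.14, 3.14, 3.14, 3.14, 3.14].

### API

Orientations are given as a unit quaternion [w, x, y, z].
In Python, from station import monitor, cams, bot, finder gives the robot as it stands.
- The arm moves only by the tool jog_arm, never from a script. Its argument "plan" is a list of rows, each an object of numbers: "x", "y", "z": the shift along the tool's x, y, z as a fraction of full scale; "wx", "wy", "wz": the turn, a rotation vector about the tool's x, y, z as a fraction of full scale. A call has 1 to 12 rows; each row is the pose to reach, as a shift and turn from the pose measured when the call began, along the tool's axes at that moment, turning the shorter way round; what a row does not reach only later rows make up. Full scale, the value 1, is 20 cm for a shift and 180 degrees for a turn. A row lasts 1/12 s, in which the tool goes at most 41.7 mm and 7.16 degrees, less where a joint would pass 70% of its speed; a pose out of reach is approached as far as the arm can. A call with a number of a shift or a turn outside -1 to 1 is refused whole. A call with a gripper value outside its range is refused whole. "hand" is the opening, from -1 (shut) to 1 (fully open), set as the call begins (left out, the last holds). The fingers move at their own pace and stop on an object; "grip_force" is the grip in N (left out, the last holds). Time passes only in rows, so rows that repeat a pose let the fingers close. It gives the time, the measured TCP pose, the force and the opening at its end, in the units of the state.
- monitor.get_obs(): the state, without advancing time (a new reading comes with each control period).
- cams.read_camera(name): name is "scene" or "top"; returns the picture (480x640x3 uint8, red, green, blue); there is no depth.
- cams.get_calibration(name): a dict with "fx", "fy", "cx", "cy" (pixels), "distortion" ([k1, k2, p1, p2, k3] as OpenCV has them; the pictures are not rectified), "extrinsics" (4x4, takes a point from world to camera coordinates). Camera axes: x right, y down, z forward; pixel columns grow to the right and rows downward; lengths in m; the calibration is good to about 2 mm. A picture is of the moment at which its call begins. get_calibration takes no time and is no camera call.
- bot.hand_in(): hands the job in, once; it reports no verdict.
Trained networks look in the newest picture that a camera, given by its name, has taken for a name from the list of things; names that differ only in an ending like _2 or _b are one class to them, and where a whole thing is asked for, a point or a joint stands for the part that bears it (a point fixed in the world has none). Each returns a list of dicts, best first, with "confidence" (0 to 1); they miss things now and then, are a little off and sometimes report something else, mostly with a low value. They report only what shows in the picture. A call takes as long as a camera call. They do not tell look-alikes from the thing itself.
- finder.find_in(camera, target): "bbox" ([left, top, width, height] in pixels, round what is visible of it).
- finder.place_of(camera, target): "location" ([column, row] in pixels: a listed point, or the origin of a listed thing).
The state is a dict: "t": time; "q": joint angles; "joint_vel": joint speeds; "joint_torque": joint torques, N m; "eef_pos": TCP position; "tool_rot": TCP orientation; "contact_force": force on the tool from outside, world axes, zero at the start; "torque": the same for the moment, N m; "gripper_width": opening from 0.0 (shut) to 1.0 (fully open).
Only numpy, scipy, OpenCV 4.12 (cv2) and the standard library are available. Lean on these libraries where they do the work, as an engineer would, in place of code of your own. Each camera call takes 0.05 s, during which the arm holds its last target. There are 200 camera calls.

### The job

Two round brass blanks lie on top of the grey steel nest plate. With the fingertips only, push each blank across the plate until it drops into the round nest of its own size, the large blank in the large nest and the small blank in the small nest, and both sit flat on the nest floor, flush with the plate. Slide them: do not pick either blank up, and leave the loupe, the steel block, the ring clamp and everything else where they are.

Things in the scene. Friction and masses are not known exactly. Their poses are not given: they have to be found in the camera images.
- nest_plate: The dark grey steel nest plate, fixed to the bench: 190 (its x) x 210 (its y) x 16 mm, flat top 16 mm above the bench, rounded edges, flush screw heads in its corners. Origin: centre of its underside, z up. It has two round nests, both open at the top and 6 mm deep with a flat floor and a bright machined edge with a chamfer of about 1 mm round the mouth; there is no raised edge anywhere on it. It does not move when pushed.
- large_nest (a point): Centre of the floor of the large nest (47 mm across, 6 mm deep), 10 mm above the bench; at x +25, y +50 mm in the plate's frame.
- small_nest (a point): Centre of the floor of the small nest (33 mm across, 6 mm deep), 10 mm above the bench; at x +25, y -50 mm in the plate's frame.
- large_blank: Large plain brass disc, 44 mm across and 6 mm thick, about 75 g, loose, lying flat on the plate's top on the side away from the loupe, in front of either nest. Origin: centre of its underside (16 mm above the bench while it lies on the plate, 10 mm when seated), z up. Pushed slowly it stays level until its centre is some 4 to 10 mm short of the nest's centre, then tips its leading edge in, and drops flat when pushed on to the nest's centre.
- small_blank: Small plain brass disc, 30 mm across and 6 mm thick, about 35 g, loose, lying flat on the plate's top in front of the other nest. Origin as for the large blank, and it drops in the same way. It would also fall into the large nest, which is wrong and leaves it where it is hard to get out.
- loupe: Black eyepiece loupe, 39 mm across and 28 mm high, loose, standing on the plate behind and between the nests (about x +72, y 0 mm in the plate's frame). Leave it. Origin: centre of its underside.
- steel_block: Grey steel block 50 x 50 x 16 mm, loose, on the bench to the right of the plate. Leave it. Origin: centre of its underside.
- ring_clamp: Wooden ring clamp, a slim bar 25 x 110 x 18 mm with a brass band, loose, lying on the bench to the right of the plate, farther back than the steel block. Leave it. Origin: centre of its underside.
Mind the look-alikes: they are no part of the job. What is shaped like the small_blank but blue, green or purple is not meant.

How it is judged:
By the outcome, as a careful person would: the job done as asked, in the order asked, and still so for the second after the job is handed in, with the robot touching nothing.
It also fails if it takes over 58 s, if anything falls off the work surface, if the arm or the gripper's body presses on something with over 40 N, if the wrist force passes 120 N, or if a joint passes its speed limit or range.

## Working session

There is one attempt and no reset: what is moved stays moved. The work goes in short steps, Python scripts to look and compute and a tool call to move; the robot and the scene stay as the last step left them, time stands still between calls to the robot, and variables do not carry over. Pictures are saved under pics/ and viewed, about 8 in all and at most 12, crops included, and the job is handed in when it is done.

Besides the shell and the picture viewer there is one more tool, called after ">>>" as a command line: name --argument value ..., lists and objects as JSON in quotes. jog_arm: Moves the arm, as the interface text tells. Shift numbers are shares of 20 cm and turn numbers shares of 180 degrees, none past 1 either way. Its arguments: {"type":"object","properties":{"plan":{"type":"array","items":{"type":"object","properties":{"x":{"type":"number","minimum":-1,"maximum":1},"y":{"type":"number","minimum":-1,"maximum":1},"z":{"type":"number","minimum":-1,"maximum":1},"wx":{"type":"number","minimum":-1,"maximum":1},"wy":{"type":"number","minimum":-1,"maximum":1},"wz":{"type":"number","minimum":-1,"maximum":1}}}},"hand":{"type":"number"},"grip_force":{"type":"number"}},"required":["plan"]}

```bash
mkdir -p pics
cat > h.py <<'E'
import numpy as np, cv2
from station import monitor, cams, bot, finder
def grab(c,name):
    im=cams.read_camera(c); cv2.imwrite(f'pics/{name}.png',im[:,:,::-1]); return im
def ray(c,px,z):
    k=cams.get_calibration(c);K=np.array([[k['fx'],0,k['cx']],[0,k['fy'],k['cy']],[0,0,1]])
    u=cv2.undistortPoints(np.array([[px]],float),K,np.array(k['distortion'],float))[0,0]
    E=np.array(k['extrinsics']);R=E[:3,:3];o=-R.T@E[:3,3];d=R.T@np.array([u[0],u[1],1])
    return o+d*(z-o[2])/d[2]
def proj(c,P):
    k=cams.get_calibration(c);K=np.array([[k['fx'],0,k['cx']],[0,k['fy'],k['cy']],[0,0,1]])
    E=np.array(k['extrinsics']);return cv2.projectPoints(np.array(P,float).reshape(-1,3),cv2.Rodrigues(E[:3,:3])[0],E[:3,3],K,np.array(k['distortion'],float))[0][:,0]
E
python3 - <<'E'
from h import *
np.set_printoptions(precision=4,suppress=True)
s=monitor.get_obs();print(s['t'],s['eef_pos'],s['tool_rot'],s['contact_force'],s['gripper_width'])
for c in ['top','scene']:
    grab(c,c+'0')
    for n,z in [('nest_plate',0),('large_nest',.01),('small_nest',.01),('large_blank',.016),('small_blank',.016),('loupe',.016)]:
        for r in finder.place_of(c,n)[:3]: print(c,n,round(r['confidence'],2),np.round(r['location'],1),ray(c,r['location'],z))
E
```

```text
0.0 [0.2975 0.6053 0.2304] [-0.0001  0.2264  0.974  -0.0009] [ 0.2198  0.6388 -0.2106] 1.004442461441245
top nest_plate 0.55 [272.8 273.1] [ 0.6239 -0.0345  0.    ]
top large_nest 0.95 [239.4 256.9] [0.6492 0.0177 0.01  ]
top small_nest 0.61 [303.8 252.7] [ 0.655  -0.0844  0.01  ]
top large_blank 0.91 [251.4 294.7] [ 0.5887 -0.0026  0.016 ]
top small_blank 0.8 [305.7 175.1] [ 0.7804 -0.0882  0.016 ]
top small_blank 0.78 [394.6 359.7] [ 0.4875 -0.2233  0.016 ]
top small_blank 0.75 [376.2 328.4] [ 0.5351 -0.1963  0.016 ]
top loupe 0.82 [264.8 224.6] [ 0.6998 -0.0228  0.016 ]
top loupe 0.3 [413.5 218.8] [ 0.7073 -0.2595  0.016 ]
scene nest_plate 0.86 [289.7 250.5] [ 0.6233 -0.0293  0.    ]
scene large_nest 0.87 [287.3 231.3] [0.6495 0.0132 0.01  ]
scene small_nest 0.93 [322.8 252.4] [ 0.6575 -0.0822  0.01  ]
scene large_blank 0.58 [263.1 243.1] [0.5859 0.0004 0.016 ]
scene small_blank 0.7 [304.7 320.7] [ 0.5179 -0.2077  0.016 ]
scene small_blank 0.59 [298.9 264.4] [ 0.5969 -0.0912  0.016 ]
scene small_blank 0.52 [434.6 257.3] [ 0.797  -0.2222  0.016 ]
scene loupe 0.83 [317.8 229.4] [ 0.6932 -0.0245  0.016 ]
```

View pics/top0.png

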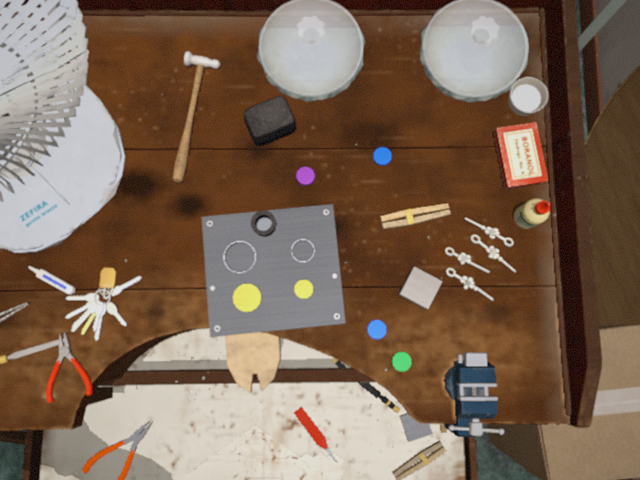

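View pics/scene0.png

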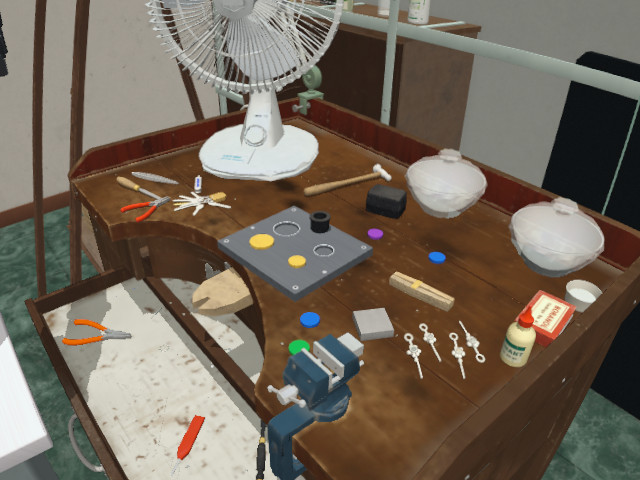

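The top view shows the yellow brass blanks at about (247,297) for the large and (304,289) for the small. Their nests are at (239,257) and (303,250), and the blue, green and purple discs are decoys. Next I'll refine by colour and edges.

```bash
cat >> h.py <<'E'
def blanks(c):
    im=cams.read_camera(c);hsv=cv2.cvtColor(im,cv2.COLOR_RGB2HSV)
    m=cv2.inRange(hsv,(20,110,110),(36,255,255));n,l,st,ce=cv2.connectedComponentsWithStats(m)
    out=[]
    for i in range(1,n):
        p=ray(c,ce[i],.022)
        if st[i][4]>40 and .5<p[0]<.75 and -.16<p[1]<.1: out.append((int(st[i][4]),np.round(ce[i],1),np.round(p,4)))
    return im,out
E
python3 - <<'E'
from h import *
from scipy.optimize import minimize
np.set_printoptions(precision=4,suppress=True)
a=np.linspace(0,2*np.pi,180)
for c in ['top','scene']:
    im,o=blanks(c); print(c,o)
    g=cv2.cvtColor(im,cv2.COLOR_RGB2GRAY).astype(np.float32);g=cv2.GaussianBlur(g,(3,3),0)
    # joint fit of the bright rims (r 23.5..24.5 / 16.5..17.5 at z=.016), plate pose x,y,yaw
    def rim(x,y,r):
        P=np.c_[x+r*np.cos(a),y+r*np.sin(a),0*a+.0158];uv=proj(c,P).astype(np.float32)
        return cv2.remap(g,uv[:,0].copy().reshape(1,-1),uv[:,1].copy().reshape(1,-1),1)[0].mean()
    for n,x0,y0,r in [('L',.649,.0155,.024),('S',.656,-.083,.017)]:
        best=max((rim(x0+dx,y0+dy,r),x0+dx,y0+dy) for dx in np.arange(-.008,.0081,.0005) for dy in np.arange(-.008,.0081,.0005))
        print(c,n,np.array(best))
    cv2.imwrite(f'pics/{c}1.png',cv2.resize(im[190:350,190:360] if c=='top' else im[200:300,215:375],None,fx=4,fy=4,interpolation=2)[:,:,::-1])
E
```

```text
top [(270, array([303.3, 288.7]), array([ 0.5968, -0.0838,  0.022 ])), (612, array([246.6, 297.3]), array([0.5844, 0.004 , 0.022 ]))]
top L [157.0343   0.6495   0.0175]
top S [156.5586   0.6585  -0.0825]
scene [(307, array([261.3, 241.4]), array([ 0.5815, -0.0009,  0.022 ])), (178, array([296.5, 261.2]), array([ 0.5944, -0.0879,  0.022 ]))]
scene L [147.7156   0.6495   0.017 ]
scene S [150.2317   0.6585  -0.0825]
```

View pics/top1.png

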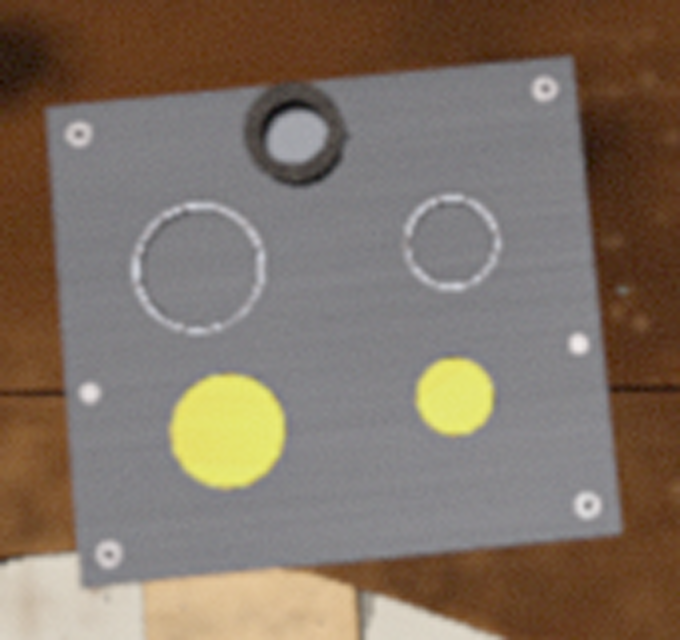

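>>> jog_arm --plan '[{"x":-0.82,"y":-0.73},{"x":-0.82,"y":-0.73},{"x":-0.82,"y":-0.73},{"x":-0.82,"y":-0.73},{"x":-0.82,"y":-0.73},{"x":-0.82,"y":-0.73},{"x":-0.82,"y":-0.73}]' --hand -0.435

```text
invalid input at $.plan[0]: expected keys x, y, z, wx, wy, wz
```

>>> jog_arm --plan '[{"x":-0.82,"y":-0.73},{"x":-0.82,"y":-0.73},{"x":-0.82,"y":-0.73},{"x":-0.82,"y":-0.73},{"x":-0.82,"y":-0.73},{"x":-0.82,"y":-0.73},{"x":-0.82,"y":-0.73}]'

```text
invalid input at $.plan[0]: expected keys x, y, z, wx, wy, wz
```

>>> jog_arm --plan '[{"x":-0.82,"y":-0.73,"z":0,"wx":0,"wy":0,"wz":0},{"x":-0.82,"y":-0.73,"z":0,"wx":0,"wy":0,"wz":0},{"x":-0.82,"y":-0.73,"z":0,"wx":0,"wy":0,"wz":0},{"x":-0.82,"y":-0.73,"z":0,"wx":0,"wy":0,"wz":0},{"x":-0.82,"y":-0.73,"z":0,"wx":0,"wy":0,"wz":0},{"x":-0.82,"y":-0.73,"z":0,"wx":0,"wy":0,"wz":0},{"x":-0.82,"y":-0.73,"z":0,"wx":0,"wy":0,"wz":0}]' --hand -0.435

```text
t: 1.38
eef_pos: [0.3831, 0.3981, 0.2317]
tool_rot: [0.001, 0.23, 0.973, -0.0]
contact_force: [-0.4, -0.5, 0.7]
gripper_width: 0.282
```

>>> jog_arm --plan '[{"x":-0.82,"y":-0.73,"z":0,"wx":0,"wy":0,"wz":0},{"x":-0.82,"y":-0.73,"z":0,"wx":0,"wy":0,"wz":0},{"x":-0.82,"y":-0.73,"z":0,"wx":0,"wy":0,"wz":0},{"x":-0.82,"y":-0.73,"z":0,"wx":0,"wy":0,"wz":0},{"x":-0.82,"y":-0.73,"z":0,"wx":0,"wy":0,"wz":0},{"x":-0.82,"y":-0.73,"z":0,"wx":0,"wy":0,"wz":0},{"x":-0.82,"y":-0.73,"z":0,"wx":0,"wy":0,"wz":0},{"x":-0.82,"y":-0.73,"z":0,"wx":0,"wy":0,"wz":0}]'

```text
t: 2.05
eef_pos: [0.4648, 0.1947, 0.2323]
tool_rot: [0.001, 0.23, 0.973, 0.0]
contact_force: [-1.2, 0.2, 0.6]
gripper_width: 0.283
```

```bash
cat >> h.py <<'E'
from scipy.spatial.transform import Rotation as Ro
def to(p,heading):
    s=monitor.get_obs();q=np.array(s['tool_rot']);R=Ro.from_quat(q[[1,2,3,0]])
    h=np.radians(heading);ux=-np.array([np.cos(h),np.sin(h),0]);T=Ro.from_matrix(np.c_[ux,np.cross([0,0,-1],ux),[0,0,-1]])
    print('t',round(s['t'],2),'eef',np.round(s['eef_pos'],4),'F',np.round(s['contact_force'],1),'shift',np.round(R.inv().apply(np.array(p)-s['eef_pos'])/.2,3),'turn',np.round((R.inv()*T).as_rotvec()/np.pi,3))
E
python3 -c "
from h import *
to([.5458,-.0039,.06],11.5)"
```

```text
t 2.05 eef [0.4648 0.1947 0.2323] F [-1.2  0.2  0.6] shift [-0.806 -0.706  0.862] turn [-0.     0.    -0.212]
```

>>> jog_arm --plan '[{"x":-0.806,"y":-0.706,"z":0.4,"wx":0,"wy":0,"wz":-0.212},{"x":-0.806,"y":-0.706,"z":0.4,"wx":0,"wy":0,"wz":-0.212},{"x":-0.806,"y":-0.706,"z":0.4,"wx":0,"wy":0,"wz":-0.212},{"x":-0.806,"y":-0.706,"z":0.4,"wx":0,"wy":0,"wz":-0.212},{"x":-0.806,"y":-0.706,"z":0.4,"wx":0,"wy":0,"wz":-0.212},{"x":-0.806,"y":-0.706,"z":0.4,"wx":0,"wy":0,"wz":-0.212},{"x":-0.806,"y":-0.706,"z":0.4,"wx":0,"wy":0,"wz":-0.212},{"x":-0.806,"y":-0.706,"z":0.862,"wx":0,"wy":0,"wz":-0.212},{"x":-0.806,"y":-0.706,"z":0.862,"wx":0,"wy":0,"wz":-0.212},{"x":-0.806,"y":-0.706,"z":0.862,"wx":0,"wy":0,"wz":-0.212},{"x":-0.806,"y":-0.706,"z":0.862,"wx":0,"wy":0,"wz":-0.212},{"x":-0.806,"y":-0.706,"z":0.862,"wx":0,"wy":0,"wz":-0.212}]'

```text
t: 3.05
eef_pos: [0.5463, -0.0022, 0.0607]
tool_rot: [0.001, -0.101, 0.995, 0.0]
contact_force: [0.3, 0.1, 0.5]
gripper_width: 0.283
```

```bash
python3 -c "
from h import *
to([.5458,-.0039,.022],11.5)
im,o=blanks('top');print(o);im2,o=blanks('scene');print(o)
f=lambda i,a:cv2.resize(i[a[0]:a[1],a[2]:a[3]],(390,390),interpolation=2)
cv2.imwrite('pics/b.png',np.hstack([f(im,(200,340,200,340)),f(im2,(180,300,220,340))])[:,:,::-1])"
```

```text
t 3.05 eef [ 0.5463 -0.0022  0.0607] F [0.3 0.1 0.5] shift [ 0.005 -0.008  0.193] turn [-0.     0.     0.001]
[(268, array([303.3, 288.7]), array([ 0.5969, -0.0839,  0.022 ]))]
[(314, array([261.4, 241.4]), array([ 0.5817, -0.0008,  0.022 ])), (177, array([296.6, 261.2]), array([ 0.5945, -0.0881,  0.022 ]))]
```

View pics/b.png

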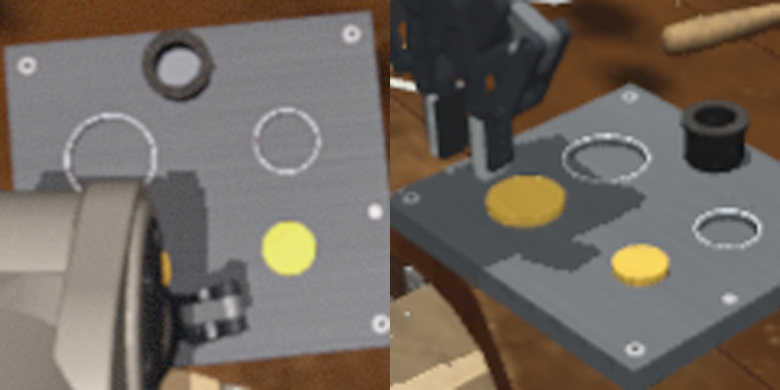

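The top view is blocked by the wrist. The scene view shows the finger pair clear of the large blank, behind it, so I'll go down and touch the plate.

>>> jog_arm --plan '[{"x":0.005,"y":-0.008,"z":0.12,"wx":0,"wy":0,"wz":0.001},{"x":0.005,"y":-0.008,"z":0.193,"wx":0,"wy":0,"wz":0.001},{"x":0.005,"y":-0.008,"z":0.203,"wx":0,"wy":0,"wz":0.001},{"x":0.005,"y":-0.008,"z":0.208,"wx":0,"wy":0,"wz":0.001},{"x":0.005,"y":-0.008,"z":0.208,"wx":0,"wy":0,"wz":0.001}]'

```text
t: 3.57
eef_pos: [0.5484, -0.0043, 0.0221]
tool_rot: [0.004, -0.099, 0.995, -0.0]
contact_force: [0.3, -0.1, 0.2]
gripper_width: 0.282
```

>>> jog_arm --plan '[{"x":0,"y":0,"z":0.005,"wx":0,"wy":0,"wz":0},{"x":0,"y":0,"z":0.01,"wx":0,"wy":0,"wz":0},{"x":0,"y":0,"z":0.01,"wx":0,"wy":0,"wz":0}]'

```text
t: 3.82
eef_pos: [0.5489, -0.0042, 0.0208]
tool_rot: [0.004, -0.099, 0.995, -0.0]
contact_force: [0.3, -0.6, -0.5]
gripper_width: 0.283
```

>>> jog_arm --plan '[{"x":0,"y":0,"z":0.005,"wx":0,"wy":0,"wz":0},{"x":0,"y":0,"z":0.005,"wx":0,"wy":0,"wz":0}]'

```text
t: 3.98
eef_pos: [0.5491, -0.0042, 0.02]
tool_rot: [0.005, -0.099, 0.995, -0.0]
contact_force: [-0.0, 0.1, -0.6]
gripper_width: 0.279
```

>>> jog_arm --plan '[{"x":0.005,"y":0,"z":0.005,"wx":0,"wy":0,"wz":0},{"x":0.01,"y":0,"z":0.01,"wx":0,"wy":0,"wz":0},{"x":0.01,"y":0,"z":0.01,"wx":0,"wy":0,"wz":0}]'

```text
t: 4.23
eef_pos: [0.5466, -0.0047, 0.0177]
tool_rot: [0.004, -0.099, 0.995, 0.0]
contact_force: [0.6, 0.1, 1.0]
gripper_width: 0.279
```

>>> jog_arm --plan '[{"x":0,"y":0,"z":0.005,"wx":0,"wy":0,"wz":0},{"x":0,"y":0,"z":0.01,"wx":0,"wy":0,"wz":0},{"x":0,"y":0,"z":0.01,"wx":0,"wy":0,"wz":0}]'

```text
t: 4.48
eef_pos: [0.5466, -0.0047, 0.0161]
tool_rot: [0.004, -0.099, 0.995, 0.0]
contact_force: [-1.6, 1.0, 6.8]
gripper_width: 0.283
```

Touched at z = 0.016, so the tips sit at TCP height. I'll raise about 2.5 mm and push in stages.

```bash
python3 -c "
from h import *
d=np.array([.98,.199]);N=np.array([.6495,.0172])
for k in (.059,.0444,.0294): to([*(N-k*d),.0187],11.5)"
```

```text
t 4.48 eef [ 0.5466 -0.0047  0.0161] F [-1.6  1.   6.8] shift [-0.231  0.005 -0.011] turn [-0.     0.003 -0.001]
t 4.48 eef [ 0.5466 -0.0047  0.0161] F [-1.6  1.   6.8] shift [-0.304  0.006 -0.011] turn [-0.     0.003 -0.001]
t 4.48 eef [ 0.5466 -0.0047  0.0161] F [-1.6  1.   6.8] shift [-0.379  0.006 -0.01 ] turn [-0.     0.003 -0.001]
```

>>> jog_arm --plan '[{"x":0,"y":0,"z":-0.013,"wx":0,"wy":0.003,"wz":0},{"x":-0.03,"y":0.001,"z":-0.013,"wx":0,"wy":0.003,"wz":0},{"x":-0.055,"y":0.002,"z":-0.013,"wx":0,"wy":0.003,"wz":0},{"x":-0.075,"y":0.003,"z":-0.013,"wx":0,"wy":0.003,"wz":0},{"x":-0.095,"y":0.003,"z":-0.013,"wx":0,"wy":0.003,"wz":0},{"x":-0.115,"y":0.004,"z":-0.013,"wx":0,"wy":0.003,"wz":0},{"x":-0.135,"y":0.004,"z":-0.013,"wx":0,"wy":0.003,"wz":0},{"x":-0.155,"y":0.005,"z":-0.013,"wx":0,"wy":0.003,"wz":0},{"x":-0.175,"y":0.005,"z":-0.013,"wx":0,"wy":0.003,"wz":0},{"x":-0.19,"y":0.005,"z":-0.013,"wx":0,"wy":0.003,"wz":0},{"x":-0.19,"y":0.005,"z":-0.013,"wx":0,"wy":0.003,"wz":0}]'

```text
t: 5.4
eef_pos: [0.5845, 0.004, 0.019]
tool_rot: [-0.0, -0.099, 0.995, -0.0]
contact_force: [0.1, 0.0, -0.2]
gripper_width: 0.283
```

```bash
cat >> h.py <<'E'
def look(name):
    im,o=blanks('top');print('top',o);im2,o=blanks('scene');print('scene',o)
    f=lambda i,a:cv2.resize(i[a[0]:a[1],a[2]:a[3]],(390,390),interpolation=2)
    cv2.imwrite(f'pics/{name}.png',np.hstack([f(im,(200,340,200,340)),f(im2,(190,290,245,345))])[:,:,::-1])
E
python3 -c "
from h import *
look('c')
d=np.array([.98,.199]);N=np.array([.6495,.0172])
for k in (.0444,.0294): to([*(N-k*d),.0187],11.5)"
```

```text
top [(268, array([303.4, 288.8]), array([ 0.5968, -0.084 ,  0.022 ]))]
scene [(127, array([278.5, 234.9]), array([ 0.6183, -0.0024,  0.022 ])), (178, array([296.6, 261.2]), array([ 0.5944, -0.0881,  0.022 ]))]
t 5.5 eef [0.5838 0.0037 0.0189] F [0.6 0.4 0.1] shift [-0.114  0.001  0.001] turn [-0.    -0.    -0.001]
t 5.5 eef [0.5838 0.0037 0.0189] F [0.6 0.4 0.1] shift [-0.189  0.001  0.001] turn [-0.    -0.    -0.001]
```

View pics/c.png

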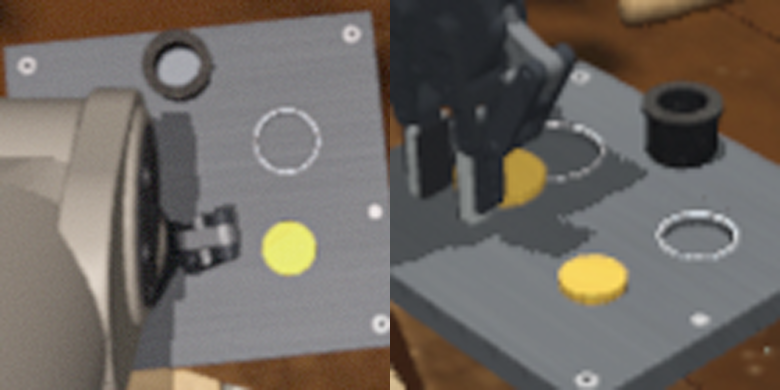

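The large blank sits in the V of the fingers, heading for the large nest. Next is the slow final stretch.

>>> jog_arm --plan '[{"x":-0.02,"y":0,"z":0.001,"wx":0,"wy":0,"wz":0},{"x":-0.04,"y":0,"z":0.001,"wx":0,"wy":0,"wz":0},{"x":-0.06,"y":0,"z":0.001,"wx":0,"wy":0,"wz":0},{"x":-0.08,"y":0,"z":0.001,"wx":0,"wy":0,"wz":0},{"x":-0.1,"y":0,"z":0.001,"wx":0,"wy":0,"wz":0},{"x":-0.115,"y":0,"z":0.001,"wx":0,"wy":0,"wz":0},{"x":-0.13,"y":0,"z":0.001,"wx":0,"wy":0,"wz":0},{"x":-0.145,"y":0,"z":0.001,"wx":0,"wy":0,"wz":0},{"x":-0.16,"y":0.001,"z":0.001,"wx":0,"wy":0,"wz":0},{"x":-0.175,"y":0.001,"z":0.001,"wx":0,"wy":0,"wz":0},{"x":-0.189,"y":0.001,"z":0.001,"wx":0,"wy":0,"wz":0},{"x":-0.189,"y":0.001,"z":0.001,"wx":0,"wy":0,"wz":0}]'

```text
t: 6.5
eef_pos: [0.6216, 0.0117, 0.0188]
tool_rot: [-0.0, -0.099, 0.995, -0.0]
contact_force: [-0.4, 0.3, -0.6]
gripper_width: 0.282
```

```bash
python3 -c "
from h import *
look('d')
d=np.array([.98,.199]);N=np.array([.6495,.0172])
for k in (.0294,): to([*(N-k*d),.0187],11.5)"
```

```text
top [(270, array([303.3, 288.8]), array([ 0.5968, -0.0839,  0.022 ]))]
scene [(85, array([292.1, 228.8]), array([ 6.507e-01, -6.000e-04,  2.200e-02])), (177, array([296.6, 261.2]), array([ 0.5945, -0.0881,  0.022 ]))]
t 6.6 eef [0.6209 0.0115 0.0187] F [-0.5 -0.4 -0.9] shift [ 0.001 -0.     0.   ] turn [-0.    -0.    -0.001]
```

View pics/d.png

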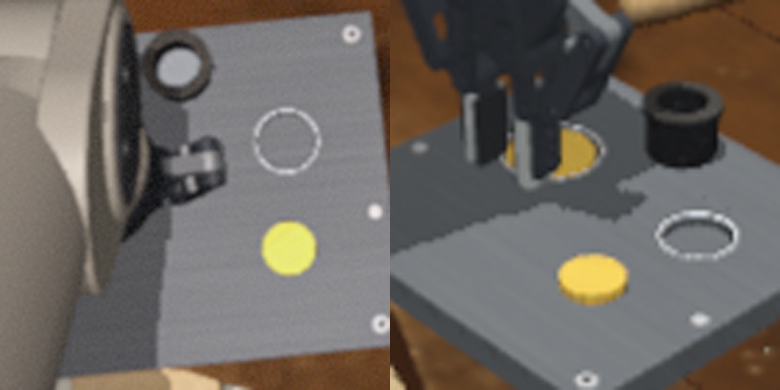

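The large blank appears seated, with the bright rim visible all round. I'll lift and move to the small one.

>>> jog_arm --plan '[{"x":0.03,"y":0,"z":-0.02,"wx":0,"wy":0,"wz":0},{"x":0.05,"y":0,"z":-0.2,"wx":0,"wy":0,"wz":0},{"x":0.05,"y":0,"z":-0.25,"wx":0,"wy":0,"wz":0}]' --hand -0.58

```text
t: 6.85
eef_pos: [0.6114, 0.0089, 0.0717]
tool_rot: [0.001, -0.099, 0.995, -0.0]
contact_force: [0.3, 0.1, 0.7]
gripper_width: 0.211
```

```bash
python3 -c "
from h import *
to([.563,-.0845,.06],1.2)"
```

```text
t 6.85 eef [0.6114 0.0089 0.0717] F [0.3 0.1 0.7] shift [ 0.329 -0.41   0.059] turn [-0.     0.     0.056]
```

>>> jog_arm --plan '[{"x":0.329,"y":-0.41,"z":0,"wx":0,"wy":0,"wz":0.056},{"x":0.329,"y":-0.41,"z":0,"wx":0,"wy":0,"wz":0.056},{"x":0.329,"y":-0.41,"z":0,"wx":0,"wy":0,"wz":0.056},{"x":0.329,"y":-0.41,"z":0,"wx":0,"wy":0,"wz":0.056},{"x":0.329,"y":-0.41,"z":0.059,"wx":0,"wy":0,"wz":0.056},{"x":0.329,"y":-0.41,"z":0.059,"wx":0,"wy":0,"wz":0.056}]'

```text
t: 7.35
eef_pos: [0.5624, -0.0834, 0.0585]
tool_rot: [-0.0, -0.012, 1.0, 0.0]
contact_force: [0.1, 1.1, -0.7]
gripper_width: 0.209
```

```bash
python3 -c "
from h import *
look('e')
to([.563,-.0845,.022],1.2)"
```

```text
top [(417, array([236. , 255.7]), array([0.6495, 0.0213, 0.022 ]))]
scene [(184, array([296.5, 261.2]), array([ 0.5944, -0.0879,  0.022 ]))]
t 7.45 eef [ 0.563  -0.0827  0.0592] F [-0.4  0.1  0.6] shift [ 0.    -0.009  0.186] turn [ 0.    -0.     0.001]
```

View pics/e.png

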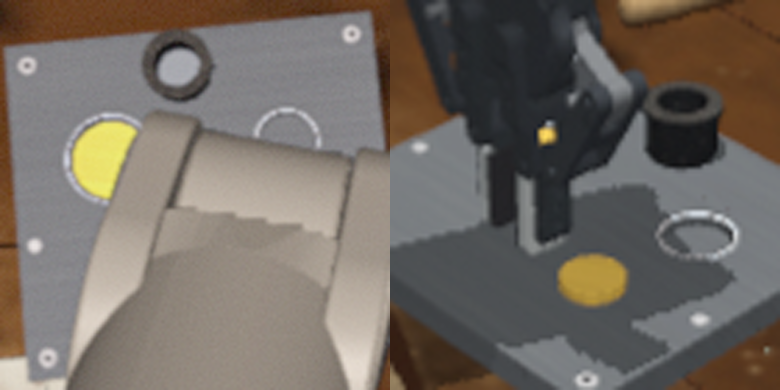

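The large blank is in its nest with a rim all round, as far as it shows. The fingers are aligned behind the small blank, so I'll lower to about z = 0.0187.

>>> jog_arm --plan '[{"x":0,"y":-0.009,"z":0.12,"wx":0,"wy":0,"wz":0},{"x":0,"y":-0.009,"z":0.186,"wx":0,"wy":0,"wz":0},{"x":0,"y":-0.009,"z":0.195,"wx":0,"wy":0,"wz":0},{"x":0,"y":-0.009,"z":0.202,"wx":0,"wy":0,"wz":0},{"x":0,"y":-0.009,"z":0.202,"wx":0,"wy":0,"wz":0}]'

```text
t: 7.87
eef_pos: [0.5635, -0.0838, 0.0189]
tool_rot: [0.0, -0.013, 1.0, 0.0]
contact_force: [0.4, -0.5, -0.2]
gripper_width: 0.208
```

```bash
python3 -c "
from h import *
d=np.array([1,.021]);N=np.array([.6585,-.0825])
for k in (.038,.023): to([*(N-k*d),.0187],1.2)"
```

```text
t 7.87 eef [ 0.5635 -0.0838  0.0189] F [ 0.4 -0.5 -0.2] shift [-0.285 -0.005  0.001] turn [0.    0.    0.002]
t 7.87 eef [ 0.5635 -0.0838  0.0189] F [ 0.4 -0.5 -0.2] shift [-0.36  -0.005  0.001] turn [0.    0.    0.002]
```

>>> jog_arm --plan '[{"x":-0.02,"y":-0.003,"z":0.001,"wx":0,"wy":0,"wz":0.001},{"x":-0.04,"y":-0.005,"z":0.001,"wx":0,"wy":0,"wz":0.001},{"x":-0.06,"y":-0.005,"z":0.001,"wx":0,"wy":0,"wz":0.001},{"x":-0.08,"y":-0.005,"z":0.001,"wx":0,"wy":0,"wz":0.001},{"x":-0.1,"y":-0.005,"z":0.001,"wx":0,"wy":0,"wz":0.001},{"x":-0.12,"y":-0.005,"z":0.001,"wx":0,"wy":0,"wz":0.001},{"x":-0.14,"y":-0.005,"z":0.001,"wx":0,"wy":0,"wz":0.001},{"x":-0.16,"y":-0.005,"z":0.001,"wx":0,"wy":0,"wz":0.001},{"x":-0.18,"y":-0.005,"z":0.001,"wx":0,"wy":0,"wz":0.001},{"x":-0.2,"y":-0.005,"z":0.001,"wx":0,"wy":0,"wz":0.001},{"x":-0.215,"y":-0.005,"z":0.001,"wx":0,"wy":0,"wz":0.001},{"x":-0.215,"y":-0.005,"z":0.001,"wx":0,"wy":0,"wz":0.001}]'

```text
t: 8.87
eef_pos: [0.6074, -0.0836, 0.0188]
tool_rot: [0.001, -0.011, 1.0, 0.0]
contact_force: [0.7, 1.2, 0.8]
gripper_width: 0.209
```

```bash
python3 -c "
from h import *
look('f')
d=np.array([1,.021]);N=np.array([.6585,-.0825])
for k in (.038,.023): to([*(N-k*d),.0187],1.2)"
```

```text
top [(214, array([232. , 255.3]), array([0.6502, 0.0277, 0.022 ]))]
scene [(78, array([280.1, 230.2]), array([0.6301, 0.0091, 0.022 ])), (69, array([315.8, 254.5]), array([ 0.6325, -0.0929,  0.022 ]))]
t 8.97 eef [ 0.6066 -0.0837  0.0187] F [-0.1 -1.  -0.6] shift [-0.069  0.    -0.   ] turn [0.    0.    0.001]
t 8.97 eef [ 0.6066 -0.0837  0.0187] F [-0.1 -1.  -0.6] shift [-0.144  0.    -0.   ] turn [0.    0.    0.001]
```

View pics/f.png

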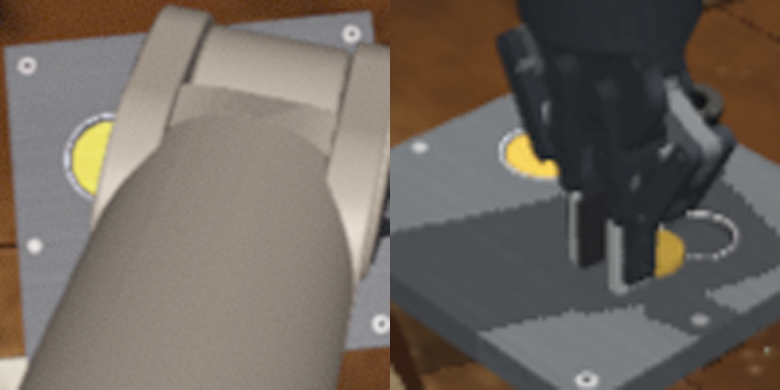

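The small blank is on track in front of the fingers, touching the near edge of the small nest. I'll finish slowly.

>>> jog_arm --plan '[{"x":-0.015,"y":0,"z":0,"wx":0,"wy":0,"wz":0},{"x":-0.03,"y":0,"z":0,"wx":0,"wy":0,"wz":0},{"x":-0.045,"y":0,"z":0,"wx":0,"wy":0,"wz":0},{"x":-0.06,"y":0,"z":0,"wx":0,"wy":0,"wz":0},{"x":-0.075,"y":0,"z":0,"wx":0,"wy":0,"wz":0},{"x":-0.09,"y":0,"z":0,"wx":0,"wy":0,"wz":0},{"x":-0.105,"y":0,"z":0,"wx":0,"wy":0,"wz":0},{"x":-0.12,"y":0,"z":0,"wx":0,"wy":0,"wz":0},{"x":-0.133,"y":0,"z":0,"wx":0,"wy":0,"wz":0},{"x":-0.144,"y":0,"z":0,"wx":0,"wy":0,"wz":0},{"x":-0.144,"y":0,"z":0,"wx":0,"wy":0,"wz":0},{"x":-0.144,"y":0,"z":0,"wx":0,"wy":0,"wz":0}]'

```text
t: 9.97
eef_pos: [0.6355, -0.0831, 0.0187]
tool_rot: [0.0, -0.011, 1.0, 0.0]
contact_force: [-0.5, 0.2, -0.1]
gripper_width: 0.207
```

```bash
python3 -c "
from h import *
look('g')
d=np.array([1,.021]);N=np.array([.6585,-.0825])
for k in (.023,): to([*(N-k*d),.0187],1.2)"
```

```text
top [(75, array([228.7, 255.1]), array([0.6506, 0.0327, 0.022 ]))]
scene [(225, array([285.9, 228.6]), array([0.642 , 0.0071, 0.022 ])), (44, array([328.1, 250.7]), array([ 0.6568, -0.097 ,  0.022 ]))]
t 10.07 eef [ 0.6353 -0.0831  0.0186] F [-0.6 -0.3 -0.2] shift [-0.001  0.001 -0.   ] turn [0.    0.    0.001]
```

View pics/g.png

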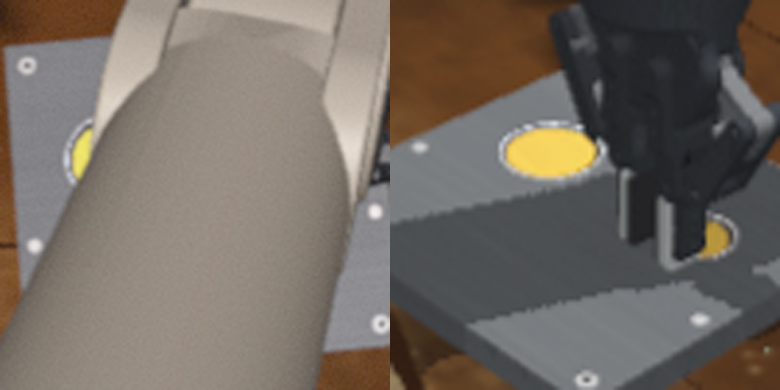

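>>> jog_arm --plan '[{"x":0.03,"y":0,"z":-0.02,"wx":0,"wy":0,"wz":0},{"x":0.05,"y":0,"z":-0.2,"wx":0,"wy":0,"wz":0},{"x":0.05,"y":0,"z":-0.5,"wx":0,"wy":0,"wz":0},{"x":0.8,"y":1,"z":-0.8,"wx":0,"wy":0,"wz":0},{"x":0.8,"y":1,"z":-0.8,"wx":0,"wy":0,"wz":0},{"x":0.8,"y":1,"z":-0.8,"wx":0,"wy":0,"wz":0},{"x":0.8,"y":1,"z":-0.8,"wx":0,"wy":0,"wz":0},{"x":0.8,"y":1,"z":-0.8,"wx":0,"wy":0,"wz":0},{"x":0.8,"y":1,"z":-0.8,"wx":0,"wy":0,"wz":0},{"x":0.8,"y":1,"z":-0.8,"wx":0,"wy":0,"wz":0},{"x":0.8,"y":1,"z":-0.8,"wx":0,"wy":0,"wz":0}]'

```text
t: 10.98
eef_pos: [0.4687, 0.1166, 0.18]
tool_rot: [0.001, -0.014, 1.0, 0.001]
contact_force: [-0.5, -0.3, -0.2]
gripper_width: 0.212
```

>>> jog_arm --plan '[{"x":0,"y":0.8,"z":0,"wx":0,"wy":0,"wz":0},{"x":0,"y":0.8,"z":0,"wx":0,"wy":0,"wz":0},{"x":0,"y":0.8,"z":0,"wx":0,"wy":0,"wz":0},{"x":0,"y":0.8,"z":0,"wx":0,"wy":0,"wz":0},{"x":0,"y":0.8,"z":0,"wx":0,"wy":0,"wz":0},{"x":0,"y":0.8,"z":0,"wx":0,"wy":0,"wz":0}]'

```text
t: 11.48
eef_pos: [0.464, 0.2778, 0.1798]
tool_rot: [0.0, -0.016, 1.0, 0.001]
contact_force: [0.9, -1.5, -1.3]
gripper_width: 0.21
```

```bash
python3 -c "
from h import *
look('i')
for n,c in (('L',(.6495,.0172,.016)),('S',(.6585,-.0825,.016))): print(n,proj('top',c),proj('scene',c))
for n in ('loupe','steel_block'):
  for r in finder.place_of('top',n)[:1]: print(n,r)"
```

```text
top [(258, array([302.6, 250.9]), array([ 0.6562, -0.0829,  0.022 ])), (598, array([239.4, 256.9]), array([0.6475, 0.016 , 0.022 ]))]
scene [(224, array([285.8, 228.6]), array([0.6419, 0.0071, 0.022 ])), (126, array([323.2, 250.1]), array([ 0.6511, -0.0904,  0.022 ]))]
L [[239.19176113 256.19898034]] [[285.99236447 227.72291709]]
S [[302.45335912 250.01919367]] [[323.43640302 249.49220507]]
loupe {'location': [264.1, 227.2], 'confidence': 0.87}
steel_block {'location': [420.4, 289.2], 'confidence': 0.69}
```

View pics/i.png

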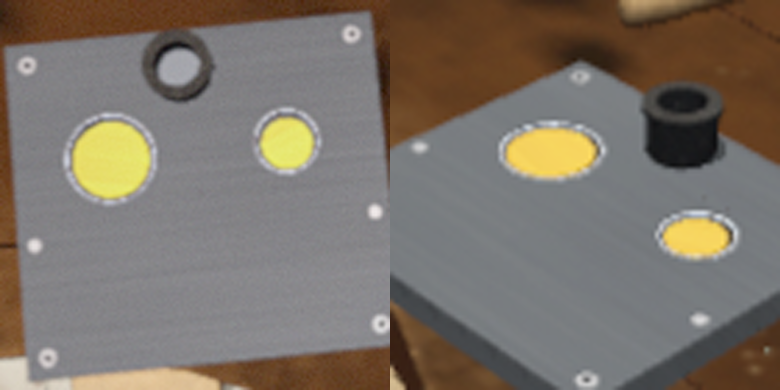

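Both blanks lie flush inside their rims with no side walls showing, and their centres are within about 1 px of the nest centres. The loupe is in the same place in the picture, so I'm handing in.

```bash
python3 -c "
from station import bot
print(bot.hand_in())"
```

```text
the job is handed in; nothing more can be done
None
```

Both blanks are in their own nests, and I handed the job in at about 11.7 s of the 58 s allowed. I pushed each one across the plate with two slightly open fingertips, large blank first, without gripping or lifting either.

- **Seating:** In the last pictures from both cameras, each blank lies inside its nest's bright rim with no side wall showing. Their centres are within about 1 pixel of the nest centres. Flushness was judged from the pictures only; I did not probe it by touch.
- **Forces:** The highest wrist force I read was about 7 N, from one deliberate touch on the plate to set the fingertip height. It was 1.5 N or less in the readings taken between pushes.
- **Other things:** The loupe looks unmoved in the before and after pictures. The network's position for it shifted by about 3 pixels, which I put down to noise. The steel block was found where it lay at the start. I did not check the ring clamp separately, but the arm did not go near it.
- **Disagreement:** The scene camera placed the blanks about 3 to 5 mm off from the top camera, because it also sees their side walls. I used the top camera for blank positions.

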